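# Seat a diffuser panel on the tilting inspection table and hold it at the set angle

## Robot

A 6-joint arm with a two-finger parallel gripper is mounted at the origin on a cart in front of the work surface, level with it; the furniture and walls round the work are solid. World frame = base frame: x ahead of the robot, y to its left, z up, the work surface at z = 0. Lengths are in m, angles in rad, forces in N, time in s.
With the tool pointing down it reaches from about 0.35 to 0.725 m from the base axis. Payload 4.3 kg.
Tool frame: the origin (TCP) lies between the finger pads; the fingertips stand r.tcp_to_tips ahead of it and the grasp point (between the pads) lies 3 mm ahead of it (r.tcp_to_tips is the distance from the TCP to the fingertips, in m); z points along the fingers, y is the line along which they close (so a half turn about z gives the same grasp; the last joint's range is limited). The gripper opens to 85 mm and grips with 20 to 120 N. Pads are 22 mm wide; open, the fingers measure 114 mm over their backs; the gripper's body (76 mm by 85 mm) begins 54 mm behind the grasp point. The pads swing forward as they close: fully open they stand 13 mm farther back than shut.
Start: joints at [1.017, 0.377, 0.081, 1.274, 0, 1.46], TCP at [0.247, 0.519, 0.253] pointing down, gripper open.
Joint ranges: [-2.72, 2.72], [-0.84, 1.66], [-1.02, 1.22], [-1.77, 2.12], [-1.37, 1.28], [-3.14, 3.14]. Speed limits (rad/s): [2.57, 2.57, 3.14, 3.14, 3.14, 3.14].

## Interface

Orientations are given as a unit quaternion [x, y, z, w].
In Python, from cell import telemetry, get_image, camera_params, r, spotter gives the robot as it stands.
- The arm moves only by the shell command python3 -m handwheel 'ROWS'. ROWS is JSON, a list of rows, each a list of 5 numbers: the shift along the tool's x, y, z scaled (see below), then the turn about the tool's z scaled (see below), then the opening, from 0 (shut) to 1 (fully open). In form: [[x, y, z, spin, jaw], ...]. A call has 1 to 20 rows; each row shifts and turns the commanded pose from where the row before left it, along the tool's axes as they then stand; what a row does not reach is not made up. The controller multiplies each number of a shift by 20 mm and each number of a turn by 8 degrees. A row lasts 1/10 s, in which the tool goes at most 50 mm and 8.59 degrees, less where a joint would pass 70% of its speed; a pose out of reach is approached as far as the arm can. A call with a number of a shift or a turn outside -1 to 1 is refused whole. A call with a gripper value outside its range is refused whole. The fingers move at their own pace and stop on an object; the grip force is fixed at half the most. Time passes only in rows, so rows that do not move let the fingers close. It gives the time, the measured TCP pose, the force, the opening and the grip force at its end, in the units of the state.
- telemetry.get_state(): the state, without advancing time (a new reading comes with each control period).
- get_image(name): name is "side" or "top"; returns the picture (480x640x3 uint8, red, green, blue); there is no depth.
- camera_params(name): a dict with "vfov" (degrees; the focal length in pixels is half the picture's height over the tangent of half this angle, whatever the lens; pixels are square), "cx", "cy" (the principal point, pixels), "pose" (4x4, takes a point from camera to world coordinates). Camera axes: x right, y down, z forward; pixel columns grow to the right and rows downward; lengths in m; the calibration is good to about 2 mm. A picture is of the moment at which its call begins. camera_params takes no time and is no camera call.
- r.finish_job(): hands the job in; it is judged then, once.
Trained networks look in the newest picture that a camera, given by its name, has taken for a name from the list of things; names that differ only in an ending like _2 or _b are one class to them, and where a whole thing is asked for, a point or a joint stands for the part that bears it (a point fixed in the world has none). Each returns a list of dicts, best first, with "score" (0 to 1); they miss things now and then, are a little off and sometimes report something else, mostly with a low value. They report only what shows in the picture. A call takes as long as a camera call.
- spotter.trace(camera, target): "mask" (480x640 bool, what is visible of it) and "extent" ([left, top, width, height] in pixels, round what is visible of it).
- spotter.landmark_of(camera, target): "at" ([column, row] in pixels: a listed point, or the origin of a listed thing).
The state is a dict: "time_s": time; "joint_positions": joint angles; "joint_velocities": joint speeds; "effort": joint torques, N m; "ee_pos": TCP position; "tool_rot": TCP orientation; "ft_force": force on the tool from outside, world axes, zero at the start; "ft_torque": the same for the moment, N m; "finger_gap": finger opening in m; "grip_force": force on a finger pad.
Only numpy, scipy, OpenCV 4.12 (cv2) and the standard library are available. Lean on these libraries where they do the work, as an engineer would, in place of code of your own. Each camera call takes 0.05 s, during which the arm holds its last target. There are 200 camera calls.

## Task

The white diffuser panel lies loose on the tilting inspection table: push it gently along the flat tabletop until you feel it bear squarely on the stop bar at the hinge. Then take the lift handle and raise the tabletop, without letting it drop, until it is in line with the pointer clamped on the quadrant, and finish holding it still there by the handle for the inspection photo, not touching the panel. Leave the pointer and the other things on the bench alone.

Things in the scene. Friction and masses are not known exactly. Their poses are not given: they have to be found in the camera images.
- tilt_table: Tilting inspection table, fixed: dark steel base 290 x 290 mm with a hinged aluminium tabletop. Origin on the bench straight below the middle of the hinge line, which is 40 mm up; z up, x along the hinge line, away from the robot, y level from hinge to lift handle. On the robot's side (its x = -128 mm) stands a graduated quadrant, radius 200 mm about the hinge line, up to 200 mm above the bench.
- tilt (a joint): Angle of the tabletop (rad): 0 = flat on its rests, growing as the handle side is raised. Plate 230 mm wide (x), reaching 285 mm from the hinge line, 6 mm thick, its mid-plane through the hinge line, so its upper face is 43 mm above the bench when flat. About 0.75 kg on a nearly free hinge: it falls back when let go; with the panel it takes 4 to 8 N to lift at the handle.
- tabletop: The hinged tabletop plate. Origin on the hinge line, at its middle; axes turn with the tabletop (x along the hinge line, y from hinge to handle in the plane of the plate, z its upward normal).
- stop_bar (a point): Steel stop bar 210 x 10 x 16 mm (length, thickness, height) screwed on the tabletop next to the hinge. Origin at the foot of its bearing face, mid-length, 24 mm from the hinge line; x along the bar, y from the bearing face towards the handle, z off the tabletop.
- lift_handle (a point): Bow handle of 12 mm round dark steel bar on the tabletop's free edge. Origin on the axis of the straight grip bar, at its middle: 340 mm from the hinge line, 18 mm above the plate's mid-plane (58 mm above the bench when flat). The bar runs along x, 98 mm clear between its legs, 49 mm clear to the tabletop's edge, open bench below. Axes turn with the tabletop; the bar may turn between the fingers.
- pointer (a joint): Set angle (rad), zero and direction as the tabletop's; 0.30 to 0.65. The pointer is a short straight dark steel finger with a round clamp nut on the quadrant; its line runs through the hinge line, so the tabletop is at the set angle when the plate's edge, seen from the side, lies along the finger.
- pointer_mark (a point): Middle of the pointer on the quadrant, 191 mm from the hinge line; its y axis points along the pointer, away from the hinge line, x along the hinge line.
- panel: Square diffuser panel, white face up on a black frame, 200 x 200 x 25 mm, 0.32 to 0.48 kg; origin at the centre of its underside, axes roughly the table's. Lies on the tabletop, askew by up to 4 degrees, 15 to 40 mm short of the stop bar; seated, its origin is 100 mm from the bar's face. Sliding takes 2 to 4 N, squaring it up on the bar 8 to 18 N, at one side, then the other; over 40 N harms it.
- screwdriver_mid (a point): Bystander: red-handled screwdriver, 155 x 20 mm, on the bench; not to be moved.
- side_cutter_mid (a point): Bystander: red side cutter, 121 x 46 x 12 mm; not to be moved.
- plug_board_mid (a point): Bystander: small green circuit board with a black socket, 32 x 50 x 15 mm, the loose one nearer the table; not to be moved.
- multimeter_mid (a point): Bystander: black multimeter, 150 x 76 x 34 mm, the one nearer the robot; not to be moved.
- solder_spool_mid (a point): Bystander: spool of solder wire, 54 mm across, 40 mm tall; not to be moved.
- tweezers_mid (a point): Bystander: steel tweezers, 125 x 13 x 10 mm, lying on the bench beside the hinge; not to be moved.
- terminal_mid (a point): Bystander: yellow terminal block, 15 x 30 x 14 mm, lying on the bench beside the hinge; not to be moved.

How it is judged:
On the way, in this order (a step that is already met when the one before it is completed fails the run):
1. with the tabletop flat, the panel is pushed home squarely on the stop bar (gap at its middle under 3.5 mm, within 1.7 degrees) (value of joint tilt below 0.03 rad and y of panel in the frame of stop_bar below 0.1035 m and angle between the y axis of panel and the y axis of stop_bar, either way round below 0.03 rad), for 0.2 s.
2. the tabletop is lifted off its rests by the handle with the panel still on the stop bar (value of joint tilt above 0.1 rad and contact force between the fingers and tabletop above 1 N and y of panel in the frame of stop_bar below 0.104 m and angle between the y axis of panel and the y axis of stop_bar, either way round below 0.035 rad and distance between the grasp point and lift_handle below 0.055 m), for 0.1 s.
At the end, for the whole second after the job is handed in: Tabletop at rest within 2.6 degrees of the pointer, held up by the fingers on the lift handle (over 2 N); panel untouched by the robot, flat on the tabletop and bearing squarely on the stop bar (gap under 4 mm, within 2 degrees) (angle between the y axis of tabletop and the y axis of pointer_mark, either way round below 0.045 rad and value of joint tilt above 0.2 rad and velocity of joint tilt between -0.05 and 0.05 rad/s and contact force between the fingers and tabletop above 2 N and contact force between each of the arm, the fingers and panel below 0.3 N and z of panel in the frame of stop_bar below 0.004 m and y of panel in the frame of stop_bar below 0.104 m and angle between the y axis of panel and the y axis of stop_bar, either way round below 0.035 rad and distance between the grasp point and lift_handle below 0.055 m); the arm keeps its last pose, push and grip.
It fails at once if the panel is pushed with more than 40 N (contact force between the fingers and panel above 40 N).
It fails at once if the tabletop is raised while the panel stands off the stop bar (value of joint tilt above 0.08 rad and y of panel in the frame of stop_bar above 0.106 m).
It fails at once if the tabletop drops (falls faster than 1 rad/s) (velocity of joint tilt below -1 rad/s).
It fails at once if the pointer is shifted (more than 4 mm) (distance of pointer_mark from where it was at the start of the episode above 0.004 m).
It fails at once if a bystander is disturbed (moved more than 15 mm) (distance of any of screwdriver_mid, side_cutter_mid, plug_board_mid, multimeter_mid, solder_spool_mid, tweezers_mid, terminal_mid from where it was at the start of the episode above 0.015 m).
It also fails if it takes over 72 s, if anything falls off the work surface, if the arm or the gripper's body presses on something with over 40 N, if the wrist force passes 120 N, or if a joint passes its speed limit or range.

## Working session

There is one attempt and no reset: what is moved stays moved. The work goes in short steps, Python scripts to look and compute and a shell command to move; the robot and the scene stay as the last step left them, time stands still between calls to the robot, and variables do not carry over. Pictures are saved under pics/ and viewed, at most 10 in all, crops included, and the job is handed in when it is done.

```bash
ls; mkdir -p pics; python3 - <<'E'
from cell import telemetry,get_image,camera_params,r,spotter
import cv2,numpy as np
print(telemetry.get_state(), r.tcp_to_tips)
for c in ("side","top"):
    im=get_image(c); cv2.imwrite(f"pics/{c}0.png",im[:,:,::-1]); print(c,camera_params(c))
    for n in ("tilt_table","stop_bar","lift_handle","pointer_mark","panel","tabletop"):
        try: print(n,[(np.round(d["at"],1),round(d["score"],2)) for d in spotter.landmark_of(c,n)][:2])
        except Exception as e: print(n,e)
E
```

```text
pics
{'time_s': 0.0, 'joint_positions': array([ 1.01667378e+00,  3.78082651e-01,  7.96132104e-02,  1.27443497e+00,
       -2.82454157e-06,  1.46052166e+00]), 'joint_velocities': array([-0.00092234,  0.00144643,  0.00022515, -0.00041182,  0.00226222,
       -0.00035435]), 'effort': array([-1.91581439e-04, -4.63605237e+01,  2.69874126e+01,  2.09337595e-02,
       -2.93774792e-04, -1.83949155e-06]), 'ee_pos': array([0.24656216, 0.51875289, 0.25234477]), 'tool_rot': array([ 2.20106661e-01,  9.75475241e-01, -9.96872870e-04, -3.42410523e-04]), 'ft_force': array([0.66316001, 0.04276883, 0.2182232 ]), 'ft_torque': array([-0.00411776, -0.04816848,  0.00081517]), 'grip_force': 0.0, 'finger_gap': 0.0855664899245304} 0.022
side {'vfov': 57.850884448472584, 'cx': 309.9392231067415, 'cy': 238.13369545979438, 'pose': array([[-0.99804407, -0.02170026,  0.05862714,  0.45978669],
       [-0.06228368,  0.42565581, -0.90273909,  1.00806717],
       [-0.00536531, -0.90462491, -0.42617483,  0.5300177 ],
       [ 0.        ,  0.        ,  0.        ,  1.        ]])}
tilt_table [(array([314.9, 225.3]), 0.86
[... 195 characters left out ...]
, 215.6]), 0.85), (array([241.5, 348.9]), 0.54)]
top {'vfov': 44.260884921860566, 'cx': 324.22249816563385, 'cy': 237.93583310439874, 'pose': array([[ 0.00356801, -0.99869096,  0.05102578,  0.43103834],
       [-0.99990788, -0.0028948 ,  0.01326126, -0.03045796],
       [-0.01309619, -0.05106839, -0.99860929,  1.6749719 ],
       [ 0.        ,  0.        ,  0.        ,  1.        ]])}
tilt_table [(array([381. , 233.3]), 0.81)]
stop_bar [(array([371.7, 228.4]), 0.97)]
lift_handle [(array([260.9, 219.3]), 0.89)]
pointer_mark [(array([311.4, 272.4]), 0.63), (array([381.5, 234.3]), 0.23)]
panel [(array([331.6, 225.8]), 0.57)]
tabletop [(array([383.2, 231.7]), 0.72), (array([402.5, 257.5]), 0.7)]
```

View pics/top0.png

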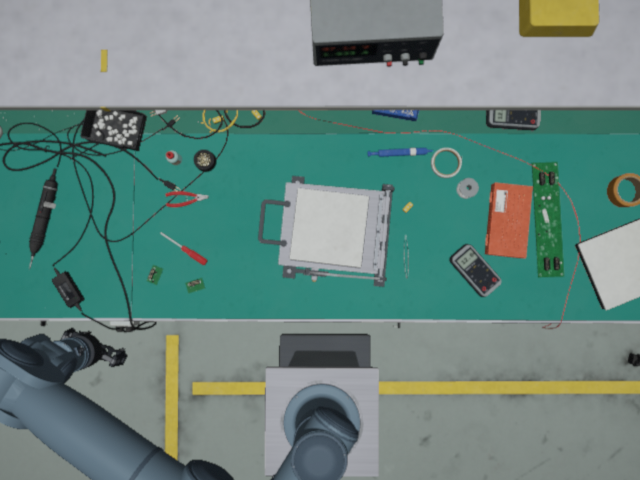

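View pics/side0.png

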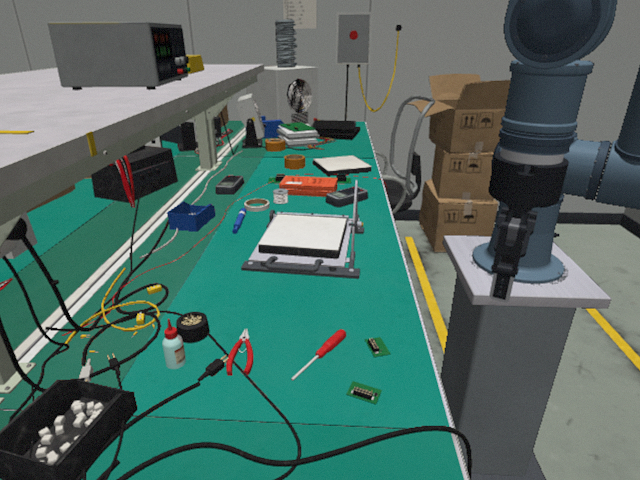

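The top view shows the table centred near (335,230). The handle bow is at the left (262,220) and the stop bar and hinge are at the right (375–385). The panel's left edge is near x=292 and the quadrant runs along the bottom edge, y≈275. In the side view the quadrant is at about (357,185–270). I'll zoom in on both.

```bash
cat > h.py <<'E'
from cell import telemetry,get_image,camera_params,r,spotter
import cv2,numpy as np
from scipy.spatial.transform import Rotation as R
def ray(c,px):
    p=camera_params(c);f=240/np.tan(np.radians(p["vfov"]/2));T=p["pose"]
    return T[:3,3],T[:3,:3]@np.array([(px[0]-p["cx"])/f,(px[1]-p["cy"])/f,1])
def onz(c,px,z):
    o,d=ray(c,px);return o+d*(z-o[2])/d[2]
def proj(c,P):
    p=camera_params(c);f=240/np.tan(np.radians(p["vfov"]/2));T=p["pose"]
    q=T[:3,:3].T@(np.asarray(P)-T[:3,3]);return np.array([p["cx"]+f*q[0]/q[2],p["cy"]+f*q[1]/q[2]])
E
python3 - <<'E'
from h import *
t=cv2.imread("pics/top0.png")[170:300,245:415]; s=cv2.imread("pics/side0.png")[170:285,235:375]
cv2.imwrite("pics/tc.png",cv2.resize(t,None,fx=4.6,fy=4.6,interpolation=2)[:598]);cv2.imwrite("pics/sc.png",cv2.resize(s,None,fx=5,fy=5,interpolation=2))
H=onz("top",(260.9,219.3),.058);S=onz("top",(371.7,228.4),.043);print("H",H,"S",S,"len",np.linalg.norm((H-S)[:2]),"yaw",np.arctan2(*(-(H-S)[0],(H-S)[1])))
for n,z in(("panel",.068),("lift_handle",.058),("tabletop",.043)):
    for d in spotter.trace("top",n)[:1]:
        m=d["mask"].astype(np.uint8); c=cv2.findContours(m,0,1)[0];c=max(c,key=cv2.contourArea)
        b=cv2.boxPoints(cv2.minAreaRect(c)); print(n,d["score"],d["extent"],m.sum()); print(np.round([np.r_[p,onz("top",p,z)] for p in b],3))
for n in("pointer",):
  for c in("top","side"):
    print(c,[(d["score"],d["extent"]) for d in spotter.trace(c,"pointer")][:2])
E
```

```text
H [0.56450915 0.1654805  0.058     ] S [ 0.54124297 -0.1401472   0.043     ] len 0.3065119989173998 yaw -0.075979342722915
panel 0.9 [291.4, 189.9, 79.5, 77.8] 5229
[[ 2.88959e+02  2.58949e+02  4.56000e-01  8.70000e-02  6.80000e-02]
 [ 2.97340e+02  1.86877e+02  6.53000e-01  6.50000e-02  6.80000e-02]
 [ 3.69320e+02  1.95247e+02  6.30000e-01 -1.32000e-01  6.80000e-02]
 [ 3.60940e+02  2.67319e+02  4.33000e-01 -1.09000e-01  6.80000e-02]]
lift_handle 0.57 [259.2, 179.5, 132.7, 93.6] 3566
[[ 2.55523e+02  2.61630e+02  4.48000e-01  1.79000e-01  5.80000e-02]
 [ 2.63188e+02  1.79227e+02  6.76000e-01  1.60000e-01  5.80000e-02]
 [ 3.90459e+02  1.91066e+02  6.43000e-01 -1.91000e-01  5.80000e-02]
 [ 3.82794e+02  2.73469e+02  4.17000e-01 -1.69000e-01  5.80000e-02]]
top [(0.53, [457.5, 177.3, 20.2, 22.5])]
side [(0.67, [224.7, 329.8, 27.4, 46.7])]
```

View pics/tc.png

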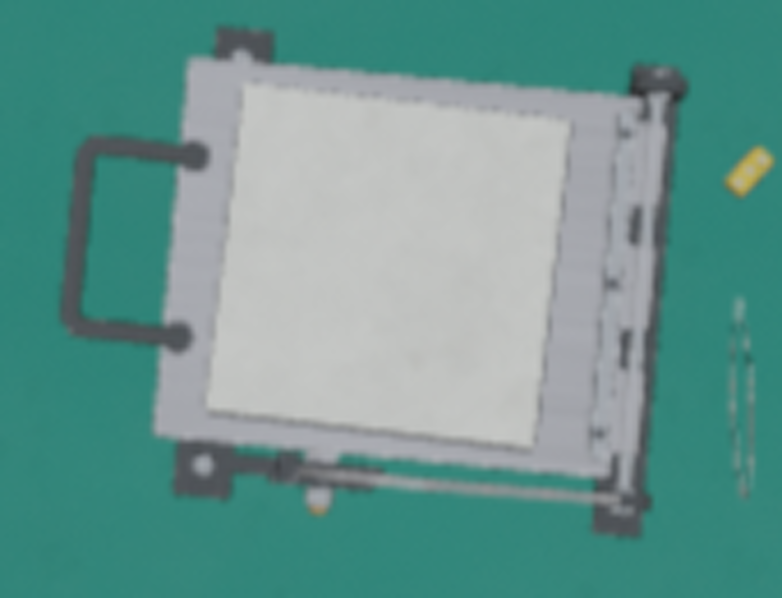

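View pics/sc.png

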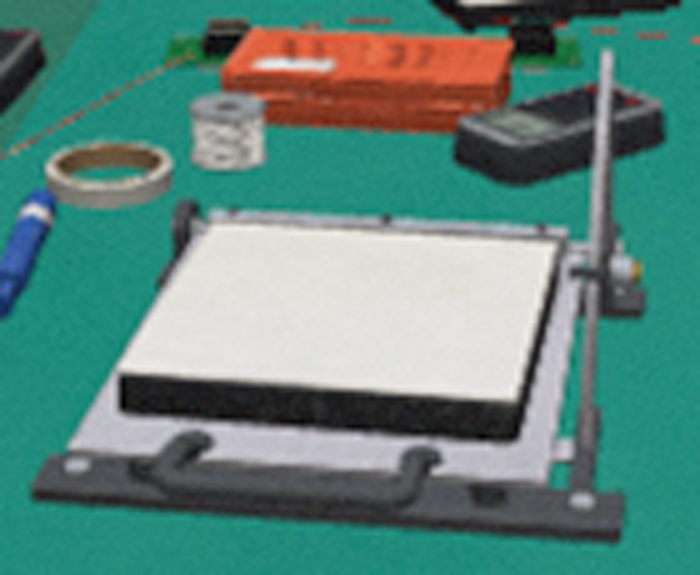

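The crops show the panel short of the bar. The pointer is the dark finger with the nut at about top px (313.9,277.6) and side px (360,223.6). Next I'll fit the table and triangulate the nut.

```bash
cat >> h.py <<'E'
def tw(v,P):  # v=(x,y,yaw) table->world
    P=np.atleast_2d(P);c,s=np.cos(v[2]),np.sin(v[2])
    return np.c_[v[0]+c*P[:,0]-s*P[:,1],v[1]+s*P[:,0]+c*P[:,1],P[:,2]]
def wt(v,P):
    P=np.atleast_2d(P);c,s=np.cos(v[2]),np.sin(v[2]);a=P[:,0]-v[0];b=P[:,1]-v[1]
    return np.c_[c*a+s*b,-s*a+c*b,P[:,2]]
E
python3 - <<'E'
from h import *
from scipy.optimize import least_squares
tc=lambda u,v:(245+u/4.6-.4,170+v/4.6-.4); sc=lambda u,v:(235+u/5-.4,170+v/5-.4)
obs=[("top",tc(190,58),(.115,.285,.043)),("top",tc(155,436),(-.115,.285,.043)),("top",tc(78,237),(0,.340,.058)),
("side",sc(548,483),(-.115,.285,.043)),
("top",tc(565,98-6.5),(.115,.285-.2225*0-0,.043)) ]
obs=obs[:4]
# edges direction handled by line points: plate lower edge x=-.115 at right end, upper edge
E=[("top",tc(600,477),-.115),("top",tc(630,97),.115)]
def f(v):
    e=[]
    for c,p,P in obs: e+=list((proj(c,tw(v,P)[0])-p)*(1 if c=="top" else .7))
    for c,p,x in E: e.append((wt(v,onz(c,p,.043))[0,0]-x)*480)
    return e
s=least_squares(f,[.55,-.165,-.09],loss="soft_l1");v=s.x;print("table",v,np.round(s.fun,1))
print("side handle mid proj",proj("side",tw(v,(0,.34,.058))[0]),"obs",sc(280,492))
print("stop bar proj",proj("top",tw(v,(0,.024,.043))[0]),proj("side",tw(v,(0,.024,.043))[0]))
for u in((245,83),(570,120),(533,447),(207,408)): print("panel",np.round(wt(v,onz("top",tc(*u),.068))[0],4),end=" ")
print()
o1,d1=ray("top",tc(318,492));o2,d2=ray("side",sc(623,268));d1/=np.linalg.norm(d1);d2/=np.linalg.norm(d2)
a,b=np.linalg.lstsq(np.c_[d1,-d2],o2-o1,rcond=None)[0];P=(o1+a*d1+o2+b*d2)/2;print("nut",P,"miss",np.linalg.norm(o1+a*d1-o2-b*d2),q:=wt(v,P)[0],"ang",np.arctan2(q[2]-.04,q[1]),np.hypot(q[1],q[2]-.04))
for A in np.arange(.3,.66,.05): print(round(A,2),[np.round((lambda p:((p[0]-245+.4)*4.6,(p[1]-170+.4)*4.6))(proj("top",tw(v,(x,k*np.cos(A),.04+k*np.sin(A)))[0]))).tolist() for k,x in((.191,-.128),(.191,-.145))],[np.round((proj("side",tw(v,(x,.191*np.cos(A),.04+.191*np.sin(A)))[0])-(234.6,169.6))*5).tolist() for x in(-.128,-.145)])
st=telemetry.get_state();print(st["time_s"],R.from_quat(st["tool_rot"]).as_matrix().round(3))
E
```

```text
table [ 0.5302265  -0.17526908 -0.08592511] [-0.1  0.1 -0.2  0.3  0.1  0.  -0.6 -0.9  0.1 -0. ]
side handle mid proj [290.09913598 267.40196525] obs (290.6, 268.0)
stop bar proj [375.75635627 231.64032171] [310.79114013 219.31823078]
panel [0.0998 0.2484 0.068 ] panel [0.0947 0.0538 0.068 ] panel [-0.1007  0.0589  0.068 ] panel [-0.095   0.2531  0.068 ] 
nut [0.40532109 0.01801622 0.10627669] miss 0.006359296339373845 [-0.14103222  0.1818529   0.10627669] ang 0.3494913494237405 0.19355380995870589
0.3 [[319.0, 475.0], [317.0, 504.0]] [[589.0, 285.0], [624.0, 287.0]]
0.35 [[324.0, 475.0], [321.0, 505.0]] [[590.0, 266.0], [625.0, 268.0]]
0.4 [[330.0, 476.0], [327.0, 506.0]] [[591.0, 247.0], [626.0, 248.0]]
0.45 [[336.0, 477.0], [333.0, 506.0]] [[592.0, 227.0], [627.0, 229.0]]
0.5 [[343.0, 478.0], [341.0, 507.0]] [[594.0, 208.0], [628.0, 210.0]]
0.55 [[351.0, 478.0], [349.0, 509.0]] [[595.0, 189.0], [629.0, 191.0]]
0.6 [[360.0, 479.0], [358.0, 510.0]] [[596.0, 170.0], [630.0, 172.0]]
0.65 [[370.0, 480.0], [367.0, 511.0]] [[597.0, 152.0], [632.0, 153.0]]
0.95 [[-0.903  0.429  0.   ]
 [ 0.429  0.903  0.   ]
 [-0.     0.    -1.   ]]
```

```bash
python3 -m handwheel '[[-1,-0.54,0,0,0.45],[-1,-0.54,0,0,0.45],[-1,-0.54,0,0,0.45],[-1,-0.54,0,0,0.45],[-1,-0.54,0,0,0.45],[-1,-0.54,0,0,0.45],[-1,-0.54,0,0,0.45],[-1,-0.54,0,0,0.45],[-1,-0.54,0,0,0.45],[-1,-0.54,0,0,0.45],[-1,-0.54,0,0,0.45],[-1,-0.54,0,0,0.45],[-1,-0.54,0,0,0.45],[-1,-0.54,0,0,0.45],[-1,-0.54,0,0,0.45],[-1,-0.54,0,0,0.45],[-1,-0.54,0,0,0.45],[-1,-0.54,0,0,0.45],[-1,-0.54,0,0,0.45],[-1,-0.54,0,0,0.45]]'
python3 -m handwheel '[[-1,-0.54,0,0,0.45],[-1,-0.54,0,0,0.45],[-0.9,-0.5,0,0,0.45],[0,0,0,0.965,0.45],[0,0,0,0.965,0.45],[0,0,0,0.965,0.45],[0,0,0,0.965,0.45],[0,0,0,0.965,0.45],[0,0,0,0.965,0.45],[0,0,0,0.965,0.45],[0,0,0,0.965,0.45],[0,0,0,0.965,0.45],[0,0,0,0,0.45],[0,0,0,0,0.45]]'
cat >> h.py <<'E'
v0=np.array([.5302,-.1753,-.0859])
def show(v=v0):
    st=telemetry.get_state();M=R.from_quat(st["tool_rot"]).as_matrix();F=st["ft_force"];c,s=np.cos(v[2]),np.sin(v[2])
    print("t",round(st["time_s"],2),"tcp",st["ee_pos"].round(4),"table",wt(v,st["ee_pos"])[0].round(4),"toolx ang-tab",np.degrees(np.arctan2(M[1,0],M[0,0])-v[2]).round(2),"z",M[:,2].round(3),"F",F.round(1),"Ftab",np.round([c*F[0]+s*F[1],-s*F[0]+c*F[1]],1),"T",st["ft_torque"].round(2),"gap",round(st["finger_gap"],4),"grip",st["grip_force"],"j",st["joint_positions"].round(2))
E
python3 -c "
from h import *
show()"
```

```text
time_s: 2.95
ee_pos: [0.5159, 0.1517, 0.2534]
tool_rot: [0.22, 0.975, 0.0, 0.0]
ft_force: [-0.1, -0.1, -0.0]
finger_gap: 0.0382
grip_force: 0.0
time_s: 4.35
ee_pos: [0.5542, 0.0991, 0.2533]
tool_rot: [0.736, 0.677, 0.0, -0.0]
ft_force: [0.7, 0.2, 0.9]
finger_gap: 0.0388
grip_force: 0.0
t 4.35 tcp [0.5542 0.0991 0.2533] table [0.0004 0.2754 0.2533] toolx ang-tab 90.17 z [ 0.  0. -1.] F [0.7 0.2 0.9] Ftab [0.7 0.2] T [ 0.02 -0.03  0.05] gap 0.0388 grip 0.0 j [0.06 0.35 0.04 1.26 0.   1.72]
```

```bash
python3 -m handwheel '[[0,0,1,0,0.45],[0,0,1,0,0.45],[0,0,1,0,0.45],[0,0,1,0,0.45],[0,0,1,0,0.45],[0,0,1,0,0.45],[0,0,1,0,0.45],[0,0,0.8,0,0.45],[0,0,0.5,0,0.45],[0,0,0.5,0,0.45],[0,0,0.25,0,0.45],[0,0,0,0,0.45]]'
python3 - <<'E'
from h import *
show()
a=get_image("side")[:,:,::-1];b=get_image("top")[:,:,::-1];show()
cv2.imwrite("pics/p2.png",np.hstack([cv2.resize(a[170:290,250:390],None,fx=2.85,fy=2.85,interpolation=2),cv2.resize(b[170:290,245:385],None,fx=2.85,fy=2.85,interpolation=2)]))
E
```

```text
time_s: 5.55
ee_pos: [0.554, 0.0991, 0.0719]
tool_rot: [0.737, 0.676, -0.0, -0.0]
ft_force: [-0.4, 0.4, 0.6]
finger_gap: 0.0386
grip_force: 0.0
t 5.55 tcp [0.554  0.0991 0.0719] table [1.000e-04 2.754e-01 7.190e-02] toolx ang-tab 90.04 z [-0.001  0.    -1.   ] F [-0.4  0.4  0.6] Ftab [-0.4  0.3] T [-0.03 -0.02 -0.03] gap 0.0386 grip 0.0 j [ 0.06  0.47 -0.27  0.83  0.    1.72]
t 5.65 tcp [0.5547 0.0991 0.0728] table [0.0008 0.2755 0.0728] toolx ang-tab 90.03 z [ 0.001  0.    -1.   ] F [ 0.9 -0.2  0.3] Ftab [ 0.9 -0.1] T [ 0.   -0.01  0.  ] gap 0.0382 grip 0.0 j [ 0.06  0.47 -0.26  0.83  0.    1.72]
```

View pics/p2.png

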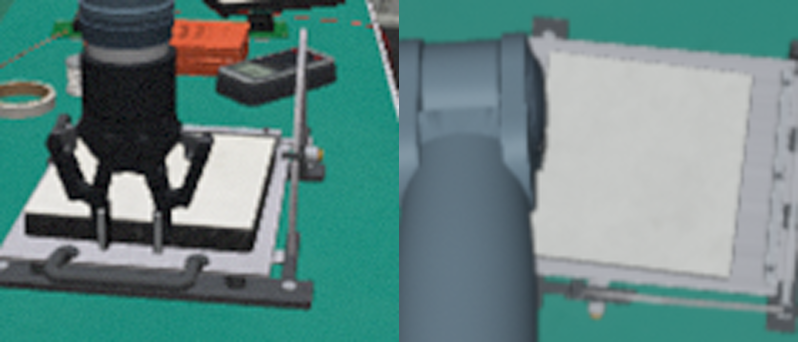

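The fingers straddle the space between the panel and the handle, below the panel's top edge. I'll start pushing.

```bash
python3 -m handwheel '[[-0.15,0,0,0,0.45],[-0.15,0,0,0,0.45],[-0.15,0,0,0,0.45],[-0.15,0,0,0,0.45],[-0.15,0,0,0,0.45],[-0.1,0,0,0,0.45],[-0.1,0,0,0,0.45],[-0.1,0,0,0,0.45],[-0.1,0,0,0,0.45],[-0.1,0,0,0,0.45],[-0.1,0,0,0,0.45],[-0.1,0,0,0,0.45]]'; python3 -c "
from h import *
show()"; python3 -m handwheel '[[-0.1,0,0,0,0.45],[-0.1,0,0,0,0.45],[-0.05,0,0,0,0.45],[-0.05,0,0,0,0.45],[0,0,0,0,0.45]]'; python3 -c "
from h import *
show()"
```

```text
time_s: 6.85
ee_pos: [0.5518, 0.07, 0.0723]
tool_rot: [0.737, 0.676, 0.0, -0.0]
ft_force: [-0.2, 4.6, 3.2]
finger_gap: 0.0385
grip_force: 2.3
t 6.85 tcp [0.5518 0.07   0.0723] table [0.0004 0.2463 0.0723] toolx ang-tab 90.02 z [ 0.  0. -1.] F [-0.2  4.6  3.2] Ftab [-0.6  4.6] T [ 0.85  0.04 -0.05] gap 0.0385 grip 2.291094157844782 j [ 0.01  0.46 -0.28  0.83  0.    1.67]
time_s: 7.35
ee_pos: [0.5513, 0.0639, 0.0723]
tool_rot: [0.737, 0.676, -0.0, 0.0]
ft_force: [-0.1, 4.3, 2.2]
finger_gap: 0.0382
grip_force: 1.8
t 7.35 tcp [0.5513 0.0639 0.0723] table [0.0005 0.2402 0.0723] toolx ang-tab 90.01 z [ 0. -0. -1.] F [-0.1  4.3  2.2] Ftab [-0.5  4.2] T [ 0.65 -0.12 -0.01] gap 0.0382 grip 1.8061674758791924 j [ 0.    0.46 -0.29  0.82 -0.    1.66]
```

Sliding at about 4 N. I'll creep on in 0.8 mm steps.

```bash
for i in 1 2 3 4 5; do python3 -c "
from h import *
show()" | grep -o 'table.*toolx\|Ftab.*T \|T \[.*gap' | tr '\n' ' '; [ $i = 0 ]; echo; done | tail -1
python3 -m handwheel '[[-0.04,0,0,0,0.45],[-0.04,0,0,0,0.45]]' | grep -E 'ee_pos|force'
python3 -m handwheel '[[-0.04,0,0,0,0.45],[-0.04,0,0,0,0.45]]' | grep -E 'ee_pos|force'
python3 -m handwheel '[[-0.04,0,0,0,0.45],[0,0,0,0,0.45]]' | grep -E 'ee_pos|force'
```

```text
table [0.0005 0.2402 0.0723] toolx Ftab [-0.5  4.2] T  
ee_pos: [0.5511, 0.0626, 0.0723]
ft_force: [1.2, 4.3, 3.0]
grip_force: 2.2
ee_pos: [0.5511, 0.0618, 0.0723]
ft_force: [-0.1, 9.1, 2.0]
grip_force: 4.1
ee_pos: [0.5513, 0.0616, 0.0724]
ft_force: [2.2, 9.1, 1.5]
grip_force: 4.4
```

```bash
python3 -m handwheel '[[-0.04,0,0,0,0.45],[-0.03,0,0,0,0.45],[0,0,0,0,0.45]]' | grep -E 'ee_pos|force'
python3 -m handwheel '[[-0.04,0,0,0,0.45],[-0.03,0,0,0,0.45],[0,0,0,0,0.45]]' | grep -E 'ee_pos|force'
python3 - <<'E'
from h import *
show()
b=get_image("top")[:,:,::-1]
cv2.imwrite("pics/p3.png",cv2.resize(b[175:290,300:400],None,fx=5.2,fy=5.2,interpolation=2))
E
```

```text
ee_pos: [0.5516, 0.0614, 0.0724]
ft_force: [3.3, 12.5, 0.7]
grip_force: 6.1
ee_pos: [0.5516, 0.0613, 0.0724]
ft_force: [1.6, 16.5, 1.1]
grip_force: 8.0
t 8.55 tcp [0.5516 0.0613 0.0724] table [0.001  0.2376 0.0724] toolx ang-tab 90.1 z [ 0.002  0.009 -1.   ] F [ 1.6 16.5  1.1] Ftab [ 0.2 16.6] T [ 3.05 -0.59 -0.34] gap 0.0382 grip 7.995207952335477 j [-0.01  0.46 -0.29  0.82  0.01  1.65]
```

View pics/p3.png

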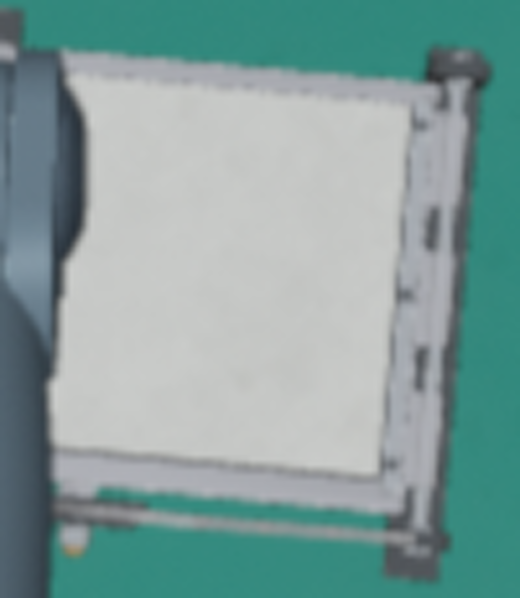

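The panel edge (410,103)–(382,475) runs parallel to the bar's screws (420,125)–(392,465), so it looks seated. I'll confirm with a push at each side.

```bash
python3 -m handwheel '[[0.2,0,0,0,0.45],[0.2,0,0,0,0.45],[0,0.6,0,0,0.45],[0,0.7,0,0,0.45],[0,0.7,0,0,0.45],[-0.15,0,0,0,0.45],[-0.1,0,0,0,0.45],[-0.05,0,0,0,0.45],[0,0,0,0,0.45]]' | grep -E 'ee_pos|force'
python3 -m handwheel '[[-0.05,0,0,0,0.45],[-0.04,0,0,0,0.45],[0,0,0,0,0.45]]' | grep -E 'ee_pos|force'
python3 -m handwheel '[[-0.05,0,0,0,0.45],[0,0,0,0,0.45]]' | grep -E 'ee_pos|force'
python3 -c "
from h import *
show()"
```

```text
ee_pos: [0.5919, 0.0579, 0.0726]
ft_force: [5.1, 8.1, -1.9]
grip_force: 4.2
ee_pos: [0.5919, 0.0577, 0.0728]
ft_force: [5.6, 12.1, -1.9]
grip_force: 6.4
ee_pos: [0.5919, 0.0577, 0.0729]
ft_force: [5.5, 14.3, -1.3]
grip_force: 7.7
t 10.0 tcp [0.5919 0.0577 0.0729] table [0.0415 0.2374 0.0729] toolx ang-tab 90.12 z [ 0.004  0.011 -1.   ] F [ 5.5 14.3 -1.3] Ftab [ 4.2 14.8] T [ 2.92 -1.19 -0.26] gap 0.0386 grip 7.6964041334576905 j [-0.01  0.52 -0.18  0.87  0.01  1.64]
```

```bash
python3 -m handwheel '[[0.2,0,0,0,0.45],[0.2,0,0,0,0.45],[0,-0.8,0,0,0.45],[0,-0.8,0,0,0.45],[0,-0.8,0,0,0.45],[0,-0.8,0,0,0.45],[0,-0.8,0,0,0.45],[-0.15,0,0,0,0.45],[-0.1,0,0,0,0.45],[-0.05,0,0,0,0.45],[0,0,0,0,0.45]]' | grep -E 'ee_pos|force'
python3 -m handwheel '[[-0.05,0,0,0,0.45],[-0.04,0,0,0,0.45],[0,0,0,0,0.45]]' | grep -E 'ee_pos|force'
python3 -m handwheel '[[-0.05,0,0,0,0.45],[0,0,0,0,0.45]]' | grep -E 'ee_pos|force'
python3 -c "
from h import *
show()"
```

```text
ee_pos: [0.5074, 0.0653, 0.0715]
ft_force: [-6.9, 13.1, 4.6]
grip_force: 6.1
ee_pos: [0.5074, 0.0652, 0.0715]
ft_force: [-6.4, 18.2, 4.9]
grip_force: 8.6
ee_pos: [0.5074, 0.0652, 0.0715]
ft_force: [-5.9, 21.2, 4.9]
grip_force: 10.0
t 11.6 tcp [0.5074 0.0652 0.0715] table [-0.0434  0.2376  0.0715] toolx ang-tab 90.13 z [-0.006  0.015 -1.   ] F [-5.9 21.2  4.9] Ftab [-7.7 20.6] T [ 3.91  1.31 -0.45] gap 0.0386 grip 9.981243442744017 j [-0.    0.39 -0.4   0.78  0.02  1.65]
```

Both sides stall at the same y (0.2374 and 0.2376 m), so the panel is seated squarely. Next I'll retreat, rise and turn to the handle.

```bash
python3 -m handwheel '[[0.3,0,0,0,0.45],[0.3,0,0,0,0.45],[0,0,-0.6,0,0.45],[0,0,-1,0,0.45],[0,0,-1,0,0.45],[0,0,-1,0,0.45],[0,0,-1,0,0.45],[0,0,0,-0.95,0.6],[0,0,0,-0.95,0.6],[0,0,0,-0.95,0.6],[0,0,0,-0.95,0.6],[0,0,0,-0.95,0.6],[0,0,0,-0.95,0.6],[0,0,0,-0.95,0.6],[0,0,0,-0.95,0.6],[0,0,0,-0.95,0.6],[0,0,0,-0.95,0.6],[0,0,0,-0.95,0.6],[0,0,0,-0.8,0.6],[0,0,0,0,0.6]]' | grep -E 'ee_pos|force'
python3 -c "
from h import *
show()
b=get_image('top')[:,:,::-1]
m=max(spotter.landmark_of('top','panel'),key=lambda d:d['score']);print(m['at'],m['score'],wt(v0,onz('top',m['at'],.043)))
cv2.imwrite('pics/p4.png',cv2.resize(b[160:290,240:400],None,fx=4.6,fy=4.6,interpolation=2))
show()"
```

```text
ee_pos: [0.5123, 0.0705, 0.1653]
ft_force: [0.0, 0.1, -0.0]
grip_force: 0.0
t 13.6 tcp [0.5123 0.0705 0.1653] table [-0.0389  0.2434  0.1653] toolx ang-tab 179.96 z [ 0.001 -0.001 -1.   ] F [ 0.   0.1 -0. ] Ftab [0.  0.1] T [-0.02 -0.01 -0.01] gap 0.0512 grip 0.0 j [ 0.01  0.3  -0.26  1.01 -0.    0.1 ]
[338.6, 226.2] 0.95 [[0.00596658 0.12776805 0.043     ]]
t 13.7 tcp [0.5121 0.0707 0.165 ] table [-0.0391  0.2436  0.165 ] toolx ang-tab 179.85 z [ 0.001 -0.    -1.   ] F [0.2 0.1 0.1] Ftab [0.2 0.1] T [ 0.   -0.02  0.01] gap 0.0517 grip 0.0 j [ 0.01  0.3  -0.26  1.01 -0.    0.1 ]
```

View pics/p4.png

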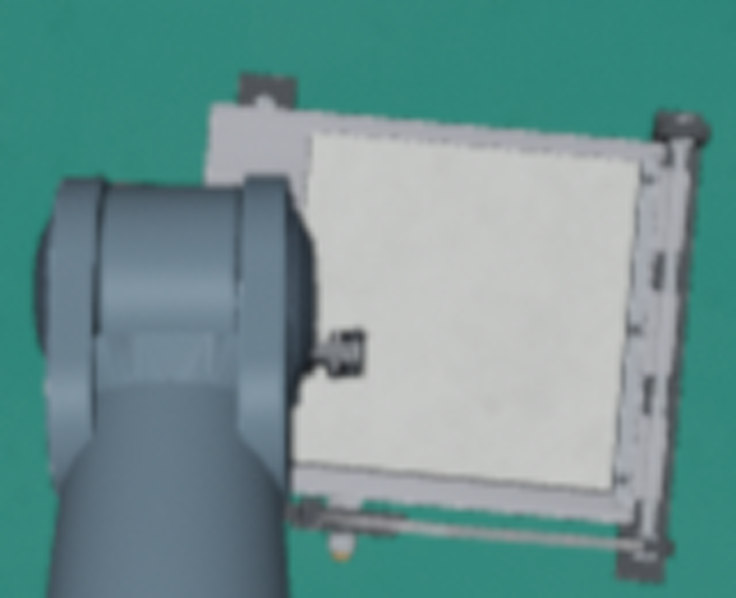

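The panel edge (638,165)–(612,488) runs parallel to and against the bar. Next I'll move over the handle and down.

```bash
python3 -m handwheel '[[-0.4,1,0,0,0.6],[-0.4,1,0,0,0.6],[-0.4,1,0,0,0.6],[-0.4,1,0,0,0.6],[-0.35,0.92,0,0,0.6],[0,0,0,0,0.6],[0,0,1,0,0.6],[0,0,1,0,0.6],[0,0,1,0,0.6],[0,0,1,0,0.6],[0,0,0.6,0,0.6],[0,0,0.6,0,0.6],[0,0,0,0,0.6]]' | grep -E 'ee_pos|force'
python3 -c "
from h import *
show()
b=get_image('side')[:,:,::-1]
cv2.imwrite('pics/p5.png',cv2.resize(b[160:290,230:390],None,fx=4.6,fy=4.6,interpolation=2))"
```

```text
ee_pos: [0.5578, 0.1653, 0.059]
ft_force: [-0.5, 0.2, -0.6]
grip_force: 0.0
t 15.0 tcp [0.5578 0.1653 0.059 ] table [-0.0017  0.3418  0.059 ] toolx ang-tab 179.97 z [-0.003 -0.001 -1.   ] F [-0.5  0.2 -0.6] Ftab [-0.5  0.1] T [ 0.    0.04 -0.02] gap 0.0513 grip 0.0 j [ 0.18  0.52 -0.22  0.83 -0.    0.27]
```

View pics/p5.png

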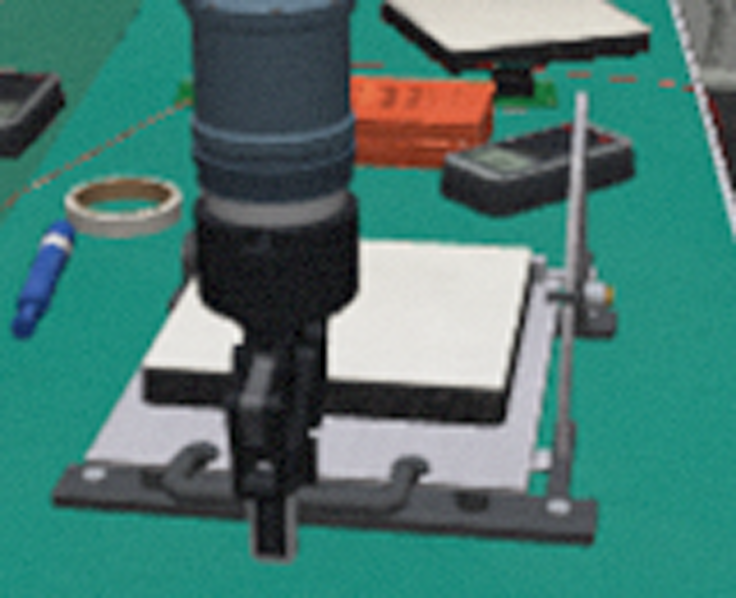

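The fingers straddle the bar near its middle, so I'll close them.

```bash
python3 -m handwheel '[[0,0,0,0,0.3],[0,0,0,0,0.15],[0,0,0,0,0],[0,0,0,0,0],[0,0,0,0,0],[0,0,0,0,0],[0,0,0,0,0]]' | grep -E 'gap|force'
python3 -c "
from h import *
show()"
```

```text
ft_force: [-0.2, 0.1, 4.5]
finger_gap: 0.0097
grip_force: 58.5
t 15.75 tcp [0.5597 0.1663 0.0613] table [1.000e-04 3.429e-01 6.130e-02] toolx ang-tab 180.02 z [ 0.002  0.001 -1.   ] F [-0.2  0.1  4.5] Ftab [-0.2  0. ] T [ 0.11  0.14 -0.06] gap 0.0097 grip 58.52923393249512 j [ 0.18  0.52 -0.22  0.83  0.    0.27]
```

```bash
python3 -m handwheel '[[0,-0.01,-0.21,0,0],[0,-0.02,-0.21,0,0],[0,-0.04,-0.42,0,0],[0,-0.05,-0.42,0,0],[0,-0.06,-0.42,0,0],[0,-0.07,-0.42,0,0],[0,-0.08,-0.42,0,0],[0,-0.09,-0.42,0,0],[0,0,0,0,0]]' | grep -E 'gap|force'
python3 -c "
from h import *
show()"
```

```text
ft_force: [2.8, 4.7, -3.1]
finger_gap: 0.0098
grip_force: 58.4
t 16.65 tcp [0.559  0.1582 0.1201] table [1.000e-04 3.348e-01 1.201e-01] toolx ang-tab 180.02 z [ 0.002  0.002 -1.   ] F [ 2.8  4.7 -3.1] Ftab [2.4 4.9] T [ 0.87 -0.67 -0.12] gap 0.0098 grip 58.42825770378113 j [ 0.17  0.46 -0.15  0.96  0.    0.25]
```

```bash
python3 -m handwheel '[[0,-0.1,-0.41,0,0],[0,-0.11,-0.41,0,0],[0,-0.12,-0.41,0,0],[0,-0.13,-0.41,0,0],[0,-0.14,-0.4,0,0],[0,-0.15,-0.4,0,0],[0,-0.16,-0.36,0,0],[0,0,0,0,0],[0,0,0,0,0]]' | grep -E 'gap|force'
python3 - <<'E'
from h import *
show()
st=telemetry.get_state();print("tilt z",np.arcsin((st["ee_pos"][2]-.0613+.018)/.3405)-.0529)
a=get_image("side")[:,:,::-1];b=get_image("top")[:,:,::-1]
for c in("side","top"):
  for n in("pointer_mark","stop_bar","panel"): print(c,n,[(np.round(d["at"],1),round(d["score"],2)) for d in spotter.landmark_of(c,n)][:2])
cv2.imwrite("pics/p6s.png",cv2.resize(a[150:280,240:390],None,fx=4.6,fy=4.6,interpolation=2))
cv2.imwrite("pics/p6t.png",cv2.resize(b[210:290,270:400],None,fx=6,fy=6,interpolation=2))
E
```

```text
ft_force: [3.3, 6.4, -1.2]
finger_gap: 0.0102
grip_force: 58.5
t 17.55 tcp [0.5574 0.1409 0.1754] table [-0.      0.3174  0.1754] toolx ang-tab 180.05 z [ 0.002  0.004 -1.   ] F [ 3.3  6.4 -1.2] Ftab [2.7 6.7] T [ 1.28 -0.7  -0.06] gap 0.0102 grip 58.52754056453705 j [ 0.14  0.41 -0.08  1.08  0.    0.22]
tilt z 0.3454867631533978
side pointer_mark [(array([355.4, 227.2]), 0.45)]
side stop_bar []
side panel [(array([305.5, 217.7]), 0.81)]
top pointer_mark [(array([312.2, 270.3]), 0.59)]
top stop_bar [(array([373.8, 231.5]), 0.89)]
top panel [(array([343.2, 226.8]), 0.58)]
```

View pics/p6s.png

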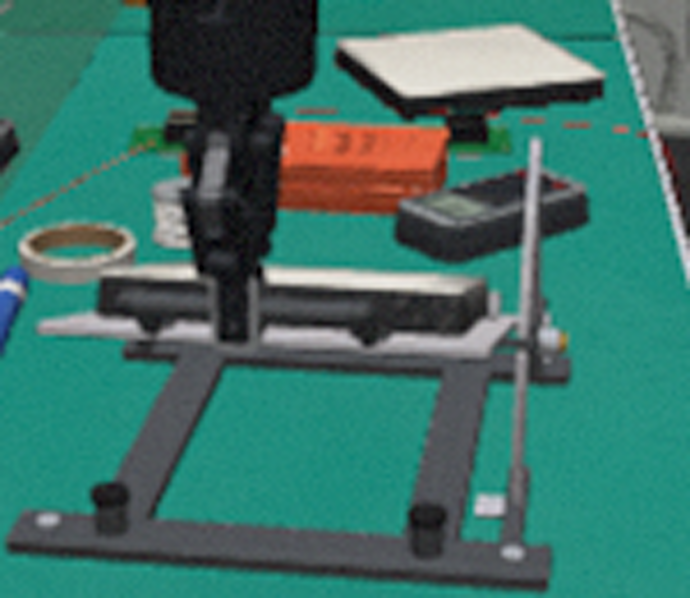

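View pics/p6t.png

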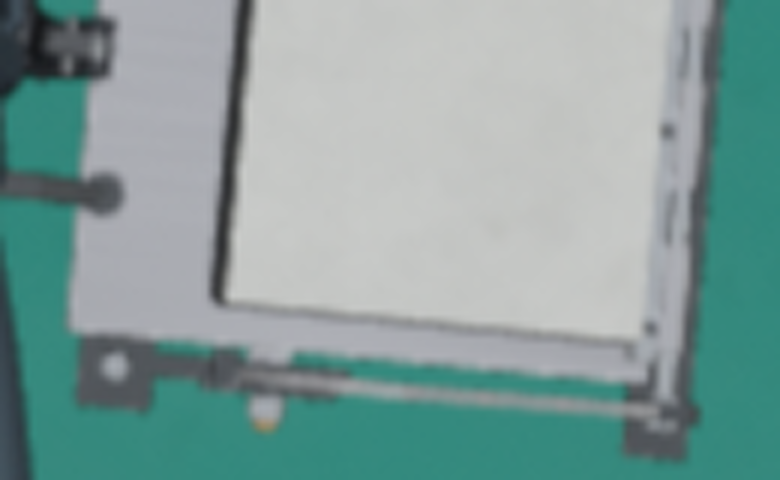

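The plate now looks nearly edge-on in the side view and level with the pointer at about (515,345). In the top view the plate's free corner is at (70,330) in the crop and the nut at (265,408). I'll check both angles numerically with the hinge corrected from the grasp.

```bash
python3 - <<'E'
from h import *
v=v0+[.0029*.0858,.0029,0]
pt=lambda A,k,x,n=0:tw(v,(x,k*np.cos(A)-n*np.sin(A),.04+k*np.sin(A)+n*np.cos(A)))[0]
print("flat corner side/top",proj("side",pt(0,.285,-.115,.003)),"obs 344.2 266.2 |",proj("top",pt(0,.285,-.115,.003)),"obs 278.3 264.4")
for A in(.3,.325,.35,.375,.4):
    print(A,"corner top",proj("top",pt(A,.285,-.115,.003)).round(1),"(obs 281.3 264.6) side up/low",proj("side",pt(A,.285,-.115,.003)).round(1),proj("side",pt(A,.285,-.115,-.003)).round(1),"(obs low 346.5 227) nut side",proj("side",pt(A,.191,-.141)).round(1),"(359.8 223.4) top",proj("top",pt(A,.191,-.141)).round(1),"(313.9 277.4) fingertips side",proj("side",pt(A,.191,-.12)).round(1),"obs 352.5 224.3")
E
```

```text
flat corner side/top [343.26647916 265.56039149] obs 344.2 266.2 | [277.0544962  264.55770491] obs 278.3 264.4
0.3 corner top [279.2 264.8] (obs 281.3 264.6) side up/low [344.8 230.1] [344.6 232.7] (obs low 346.5 227) nut side [357.7 227.4] (359.8 223.4) top [312.5 277.6] (313.9 277.4) fingertips side [349.1 226.9] obs 352.5 224.3
0.325 corner top [279.9 264.9] (obs 281.3 264.6) side up/low [344.9 226.9] [344.8 229.6] (obs low 346.5 227) nut side [357.8 225.5] (359.8 223.4) top [313.  277.7] (313.9 277.4) fingertips side [349.3 225. ] obs 352.5 224.3
0.35 corner top [280.6 265. ] (obs 281.3 264.6) side up/low [345.1 223.8] [344.9 226.5] (obs low 346.5 227) nut side [357.9 223.5] (359.8 223.4) top [313.5 277.7] (313.9 277.4) fingertips side [349.4 223.1] obs 352.5 224.3
0.375 corner top [281.3 265. ] (obs 281.3 264.6) side up/low [345.3 220.7] [345.1 223.3] (obs low 346.5 227) nut side [358.  221.6] (359.8 223.4) top [314.1 277.8] (313.9 277.4) fingertips side [349.5 221.1] obs 352.5 224.3
0.4 corner top [282.2 265.1] (obs 281.3 264.6) side up/low [345.4 217.5] [345.3 220.2] (obs low 346.5 227) nut side [358.1 219.7] (359.8 223.4) top [314.7 277.9] (313.9 277.4) fingertips side [349.6 219.2] obs 352.5 224.3
```

The pointer comes out at about 0.345–0.35 rad and the tabletop at about 0.346, so they agree. I'll let it settle, then hand in.

```bash
python3 -m handwheel '[[0,0,0,0,0],[0,0,0,0,0],[0,0,0,0,0],[0,0,0,0,0],[0,0,0,0,0],[0,0,0,0,0]]' | grep -E 'ee_pos|gap|force'
python3 - <<'E'
from h import *
show(); print(r.finish_job())
E
```

```text
ee_pos: [0.5574, 0.141, 0.1752]
ft_force: [3.6, 6.2, -2.7]
finger_gap: 0.0096
grip_force: 58.5
t 18.55 tcp [0.5574 0.141  0.1752] table [-0.      0.3175  0.1752] toolx ang-tab 180.06 z [ 0.002  0.003 -1.   ] F [ 3.6  6.2 -2.7] Ftab [3.1 6.5] T [ 1.25 -0.76 -0.12] gap 0.0096 grip 58.526650071144104 j [ 0.14  0.41 -0.08  1.08  0.    0.22]
the job is handed in; nothing more can be done
None
```

I handed the job in with the panel seated squarely on the stop bar and the tabletop held still by the handle at about 0.346 rad, against a pointer measured at about 0.35 rad; no verdict came back.

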